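# Seat a transmitter's nested covers, then lift the outer cap off alone

## Task

By its red knob, carry the nested cover set (white inner cover with the blue outer cap riding on it) to the open transmitter housing, set it down gently (no dropping, never pressing on the housing with more than 30 N) so that the inner cover sits fully home on the neck, and let go. Then take the blue cap alone by its yellow collar and lift it off for its seal to be inspected, leaving the inner cover seated and undisturbed, and leave the things lying around alone. Finish while still holding the cap up level in the gripper, its lower edge at least 20 mm above the top of the red knob and touching nothing else.

Things in the scene. Friction and masses are not known exactly. Their poses are not given: they have to be found in the camera images.
- cover: White round inner cover, loose, 82 mm tall, 0.1 to 0.2 kg; starts standing on the desk on its spigot. Origin: centre of its underside, z up its axis. Spigot tapers from 62 mm diameter at the foot to 70 mm at 8 mm height, straight to 14 mm; disc 88 mm diameter, 14 to 20 mm; stem 16 mm diameter, 20 to 54 mm; red knob 24 mm diameter, 54 to 82 mm.
- cover_knob (a point): Centre of the red knob (24 mm diameter, 28 mm tall), on the cover's axis, 68 mm above the cover's origin. Lifting the knob carries the cap too, since the cap rests on the cover's disc; nothing but gravity joins the two.
- cap: Blue round outer cap, loose, 0.13 to 0.25 kg. Origin: centre of its lower edge, z up its axis. Skirt 104 mm outer, 94 mm inner diameter; top plate 14 to 19 mm high with a 32 mm hole, through which the cover's stem and knob stand up. Nested, the plate lies on the cover's disc, the cap's origin is 6 mm above the cover's, and the cap can shift 3 mm sideways.
- cap_collar (a point): Centre of the yellow collar on the cap's top, on its axis, 31 mm above the cap's origin: a tube 44 mm outer, 32 mm inner diameter, from 19 to 43 mm above the cap's origin, gripped across its outside. Nested, the red knob spans 5 to 33 mm above the collar's top.
- housing: Dark olive transmitter housing, fixed. Origin: centre of its underside on the desk, z up. Round body 104 mm diameter, 66 mm tall; on it a steel neck open upward, 82 mm outer, 74 mm bore diameter, rim 90 mm up, bore 24 mm deep. A cable entry reaches 76 mm along its -x; a stem with flange (83 mm high) and a block (70 mm high) reach 233 mm along its +x.
- housing_rim (a point): Centre of the neck's rim, 90 mm above the housing's origin. With the inner cover home its spigot is in the bore (2 mm play all round), its disc lies on the rim and its origin is 76 mm above the housing's; the cap's skirt surrounds the neck, its lower edge 82 mm above the desk.
- modem: Bystander: loose silver-white interface box, 100 x 55 x 26 mm, between housing and cover set. Origin: centre of its underside.
- screwdriver: Bystander: loose screwdriver, 160 mm long, lying along its own x. Origin: under its middle.
- mug: Bystander: loose white mug, 76 mm diameter, 90 mm tall. Origin: centre of its underside.
- gland: Bystander: loose brass gland ring, 34 mm diameter, 22 mm tall. Origin: centre of its underside.
Things that resemble listed ones, but are neither listed nor needed, are in the scene too. Of the things like the cap, leave any that is purple; of the rest the larger one is meant. Several things have the shape of the cover; the one meant has the colours described above.

How it is judged:
On the way, in this order (a step that is already met when the one before it is completed fails the run):
1. the cover and the cap are lifted together, off the desk (height (world z) of cover above 0.03 m and z of cap in the frame of cover below 0.01 m and contact force between the fingers and cover above 1 N), for 0.2 s.
2. the inner cover is home on the neck with the cap still on it, and both are let go (horizontal distance between cover and housing below 0.0035 m and z of cover in the frame of housing between 0.073 and 0.078 m and angle between cover's own z axis and vertical below 0.04 rad and z of cap in the frame of cover below 0.01 m and contact force between the fingers and cover below 0.2 N and contact force between the fingers and cap below 0.2 N), for 0.2 s.
At the end, for the whole second after the job is handed in: The fingers hold the cap still and level (within about 11 degrees), its lower edge at least 18 mm higher than the top of the red knob, touching neither cover nor housing; the inner cover is at rest, home on the neck (centred within 3.5 mm, within 2 mm of full depth, within 0.04 rad of level) (horizontal distance between cover and housing below 0.0035 m and z of cover in the frame of housing between 0.073 and 0.078 m and angle between cover's own z axis and vertical below 0.04 rad and linear speed of cover below 0.01 m/s and z of cap in the frame of housing above 0.176 m and angle between cap's own z axis and vertical below 0.2 rad and linear speed of cap below 0.02 m/s and contact force between the fingers and cap above 1 N and contact force between cap and cover below 0.1 N and contact force between cap and housing below 0.1 N and contact force between the fingers and cover below 0.2 N); the arm keeps its last pose, push and grip.
It fails at once if the cap comes off the inner cover while the cover is not home in the housing (cover lifted or shifted along with the cap, or the two carried separately) (z of cap in the frame of cover above 0.014 m and (height (world z) of cover above 0.08 m or height (world z) of cover below 0.072 m or horizontal distance between cover and housing above 0.005 m)).
It fails at once if the inner cover is dropped or pressed on the housing with more than 30 N (contact force between cover and housing above 30 N).
It fails at once if the cap is pressed or knocked on the housing with more than 30 N (contact force between cap and housing above 30 N).
It fails at once if a bystander is moved by more than 15 mm (distance of any of modem, screwdriver, mug, gland from where it was at the start of the episode above 0.015 m).
It also fails if it takes over 64 s, if anything falls off the work surface, if the arm or the gripper's body presses on something with over 40 N, if the wrist force passes 120 N, or if a joint passes its speed limit or range.

## Robot

A 6-joint arm with a two-finger parallel gripper is mounted at the origin on the work surface. World frame = base frame: x ahead of the robot, y to its left, z up, the work surface at z = 0. Lengths are in m, angles in rad, forces in N, time in s.
With the tool pointing down it reaches from about 0.35 to 0.85 m from the base axis. Payload 8.1 kg.
Tool frame: the origin (TCP) lies between the finger pads; the fingertips stand 11 mm ahead of it and the grasp point (between the pads) lies 8 mm behind it; y points along the fingers, x is the direction in which the jaws open and shut, and the axes are right-handed (so a half turn about y gives the same grasp; the last joint's range is limited). The gripper opens to 93 mm and grips with 3 to 60 N. Pads are 15 mm wide; open, the fingers measure 128 mm over their backs; the gripper's body (75 mm by 188 mm) begins 65 mm behind the grasp point.
Start: joints at [1.105, 0.13, 1.488, -0, 1.523, -0.085], TCP at [0.223, 0.557, 0.23] pointing down, gripper open.
Joint ranges: [-2.96, 2.96], [-0.89, 2.26], [0.02, 2.5], [-1.34, 4.48], [0, 2.73], [-2.66, 2.66]. Speed limits (rad/s): [2.39, 2.39, 2.79, 3.14, 3.14, 3.14].

## Interface

Orientations are given as a rotation vector (axis times angle).
In Python, from plant import readout, optics, robot gives the robot as it stands.
- The arm moves only by the shell command python3 -m creep 'ROWS' [FORCE]. ROWS is JSON, a list that holds one entry, the list of rows, each a list of 7 numbers: the closure, from 0 (fully open) to 1 (shut), then the shift along the tool's x, y, z in cm, then the turn, a rotation vector about the tool's x, y, z in degrees. In form: [[[grip, x, y, z, wx, wy, wz], ...]]. A call has exactly 8 rows; each row shifts and turns the pose as measured when the row begins, along the tool's axes as they then stand; what a row does not reach is not made up. A row lasts 1/10 s, in which the tool goes at most 50 mm and 8.59 degrees, less where a joint would pass 70% of its speed; a pose out of reach is approached as far as the arm can. A call is refused whole if a number of a shift passes 5 or a number of a turn 8.59, either way. A call with a gripper value outside its range is refused whole. The fingers move at their own pace and stop on an object; FORCE is the grip in N (left out, the last holds). Time passes only in rows, so rows that do not move let the fingers close, or fill a call up. It gives the time, the measured TCP pose, the force and the opening at its end, in the units of the state.
- readout.read_state(): the state, without advancing time (a new reading comes with each control period).
- optics.read_camera(name): name is "scene" or "top" or "wrist"; returns a dict with "frame" (480x640x3 uint8, red, green, blue), "depth" (480x640 float32, m along the optical axis (not along the pixel's ray), 0 where there is no reading), "intrinsics" (3x3 intrinsics, pixels), "R" (3x3) and "t" (3): a world point X has camera coordinates R X + t. Camera axes: x right, y down, z forward; pixel columns grow to the right and rows downward; lengths in m; the calibration is good to about 2 mm. A picture is of the moment at which its call begins.
- robot.close_job(): hands the job in, once; it reports no verdict.
The state is a dict: "t": time; "q": joint angles; "dq": joint speeds; "joint_torque": joint torques, N m; "tool_pos": TCP position; "orientation": TCP orientation; "force": force on the tool from outside, world axes, zero at the start; "wrist_torque": the same for the moment, N m; "opening": finger opening in m.
Only numpy, scipy, OpenCV 4.12 (cv2) and the standard library are available. Lean on these libraries where they do the work, as an engineer would, in place of code of your own. Each camera call takes 0.05 s, during which the arm holds its last target. There are 200 camera calls.

## Working session

There is one attempt and no reset: what is moved stays moved. The work goes in short steps, Python scripts to look and compute and a shell command to move; the robot and the scene stay as the last step left them, time stands still between calls to the robot, and variables do not carry over. Pictures are saved under pics/ and viewed, about 8 in all and at most 12, crops included, and the job is handed in when it is done.

```bash
mkdir -p pics; ls; cat > h.py <<'E'
import numpy as np,cv2
from plant import readout,optics,robot
from scipy.spatial.transform import Rotation as Ro
def shot(n):
    d=optics.read_camera(n); d['frame']=np.array(d['frame']); return d
def save(d,f): cv2.imwrite('pics/'+f,cv2.cvtColor(d['frame'],cv2.COLOR_RGB2BGR))
def world(d):
    K=d['intrinsics'];z=d['depth'];v,u=np.mgrid[:480,:640]
    c=np.stack([(u-K[0,2])/K[0,0]*z,(v-K[1,2])/K[1,1]*z,z],-1)
    return (c-d['t'])@d['R']
def ray(d,u,v,h):
    K=np.array(d['intrinsics']);c=np.linalg.solve(K,[u,v,1.]);r=d['R'].T@c;o=-d['R'].T@d['t']
    return o+r*(h-o[2])/r[2]
def st():
    s=readout.read_state();R=Ro.from_rotvec(s['orientation']).as_matrix()
    print('t',s['t'],'p',np.round(s['tool_pos'],4),'F',np.round(s['force'],1),'op',round(s['opening'],4));print(np.round(R,3).tolist(),np.round(s['q'],3));return s,R
E
python3 - <<'E'
from h import *
st()
for n in ('top','scene'):
    d=shot(n);save(d,n+'0.png');print(n,np.round(d['R'].tolist(),2),d['t'],d['intrinsics'][0][0])
    np.savez('pics/'+n+'0.npz',**d)
E
```

```text
pics
t 0.0 p [0.2227 0.5565 0.2286] F [-0.3  1.   0.2] op 0.093
[[0.372, -0.001, -0.928], [0.928, -0.002, 0.372], [-0.002, -1.0, 0.0]] [ 1.105  0.131  1.489 -0.     1.523 -0.085]
top [[ 0.   -1.    0.01]
 [-0.99 -0.   -0.17]
 [ 0.17 -0.01 -0.99]] [-0.01690378  0.59745648  1.10544082] 509.66177237085896
scene [[-0.7   0.71  0.01]
 [ 0.56  0.56 -0.62]
 [-0.45 -0.42 -0.79]] [ 0.40746501 -0.28519872  1.51153238] 571.3559681188032
```

View pics/top0.png

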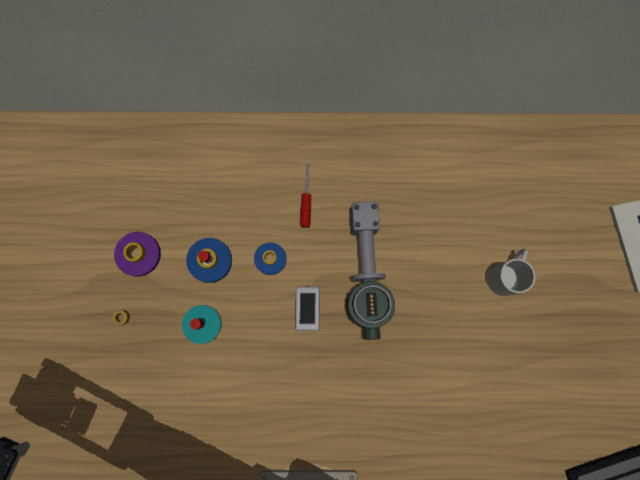

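View pics/scene0.png

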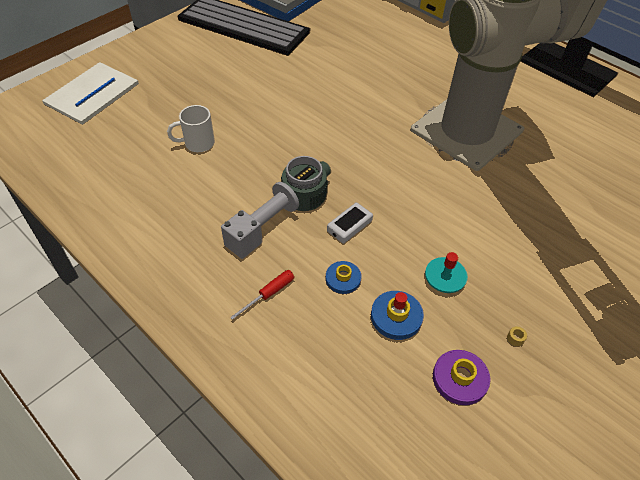

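Top view: the cover set (blue cap with red knob) is at about (209,260), the housing neck at (371,304), and the modem lies between them at (308,308). The decoys are the purple cap (137,254), small blue cap (270,258) and teal cover (201,324).

```bash
python3 - <<'E'
from h import *
def blobs(m,lo=30):
    n,l,s,c=cv2.connectedComponentsWithStats(m.astype(np.uint8));return [(s[i,4],c[i],l==i) for i in range(1,n) if s[i,4]>=lo]
for n in ('top','scene'):
    d=dict(np.load(f'pics/{n}0.npz'));W=world(d);hsv=cv2.cvtColor(d['frame'],cv2.COLOR_RGB2HSV);H,S,V=cv2.split(hsv)
    print(n)
    for name,m,h in (('red',((H<6)|(H>174))&(S>170)&(V>90),.082),('blue',(H>100)&(H<118)&(S>150)&(V>50),.025),('yel',(H>19)&(H<32)&(S>170)&(V>80),.049)):
        for a,c,mm in blobs(m):
            p=W[mm&(d['depth']>0)]; top=p[p[:,2]>p[:,2].max()-.006]
            ht=cv2.convexHull(np.argwhere(mm)[:,::-1].astype(np.float32)); e=cv2.fitEllipse(ht) if len(ht)>5 else None
            print(name,a,c.round(1),'zmax',p[:,2].max().round(3),'topmid',top.mean(0).round(4),'ellray',ray(d,*e[0],h).round(4) if e else '',np.round(e[1],1) if e else '')
    # housing rim
    z=W[...,2];m=(z>.084)&(z<.096)&(W[...,0]>.35)&(W[...,0]<.65)&(W[...,1]>-.3)&(W[...,1]<.1)
    for a,c,mm in blobs(m):
        p=W[mm];(cx,cy),r=cv2.minEnclosingCircle(p[:,:2].astype(np.float32));print('rim',a,c.round(1),p.mean(0).round(4),'circ',round(cx,4),round(cy,4),round(r,4),p.min(0).round(3),p.max(0).round(3))
    m=(z>.015)&(z<.035)&(abs(W[...,0]-.5)<.3)&(abs(W[...,1])<.5)
    for a,c,mm in blobs(m,60):
        p=W[mm];(cx,cy),r=cv2.minEnclosingCircle(p[:,:2].astype(np.float32));print('low',a,c.round(1),'circ',round(cx,4),round(cy,4),round(r,4),p[:,2].max().round(3))
E
```

```text
top
red 305 [305.3 209.7] zmax 0.03 topmid [0.696  0.0074 0.0259] ellray [0.6762 0.007  0.082 ] [10.5 44.5]
red 78 [203.2 255.6] zmax 0.086 topmid [0.575  0.2305 0.0827] ellray [0.5756 0.2309 0.082 ] [9.3 9.9]
red 79 [195.1 323.4] zmax 0.087 topmid [0.4281 0.2424 0.0829] ellray [0.4282 0.2424 0.082 ] [ 9.4 10.1]
blue 1122 [209.4 260.4] zmax 0.033 topmid [0.5746 0.2263 0.0279] ellray [0.5745 0.2298 0.025 ] [42.8 44. ]
blue 546 [270.1 258.7] zmax 0.021 topmid [0.5781 0.0896 0.0166] ellray [0.5786 0.0891 0.025 ] [30.4 30.6]
yel 117 [133.1 251.5] zmax 0.048 topmid [0.5912 0.3995 0.0445] ellray [0.5898 0.3967 0.049 ] [17.8 18.5]
yel 82 [208.2 259.2] zmax 0.056 topmid [0.574  0.2243 0.0517] ellray [0.5752 0.2304 0.049 ] [18.  18.7]
yel 58 [269.4 256.9] zmax 0.036 topmid [0.5802 0.0896 0.0319] ellray [0.5776 0.0884 0.049 ] [12.4 12.7]
rim 229 [372.5 304. ] [ 0.4696 -0.1387  0.0895] circ 0.4705 -0.1383 0.0411 [ 0.431 -0.179  0.084] [ 0.511 -0.099  0.095]
low 366 [305.3 208.3] circ 0.7159 0.0061 0.061 0.03
low 1214 [136.9 253.6] circ 0.5907 0.3996 0.0529 0.035
low 1284 [208.9 260.1] circ 0.57
[... 1648 characters left out ...]
169.3] [ 0.472  -0.1368  0.0882] circ 0.4713 -0.1378 0.0433 [ 0.428 -0.178  0.084] [ 0.511 -0.096  0.094]
low 237 [194.9 141.6] circ 0.5463 -0.4616 0.054 0.035
low 164 [313.1 201.1] circ 0.4743 -0.1023 0.0401 0.035
low 909 [349.7 220.8] circ 0.4646 0.0036 0.0563 0.032
low 218 [243.4 245.2] circ 0.6709 -0.1267 0.042 0.035
low 1016 [445.6 275.9] circ 0.4271 0.2438 0.0457 0.035
low 192 [343.1 272.4] circ 0.5759 0.0852 0.0243 0.034
low 394 [276.2 283.4] circ 0.7012 0.013 0.0462 0.03
low 1484 [396.5 316.1] circ 0.5754 0.2315 0.0537 0.035
low 174 [517.8 334.3] circ 0.4436 0.4288 0.0179 0.026
low 1802 [461.2 376.9] circ 0.5898 0.4012 0.0535 0.035
low 86 [465.6 367.2] circ 0.5854 0.3996 0.0155 0.035
```

```bash
python3 -m creep '[[[0,-2,0,-4.5,0,0,0],[0,-2,0,-4.5,0,0,0],[0,-2,0,-4.5,0,0,0],[0,-2,0,-4.5,0,0,0],[0,-2,0,-4.5,0,0,0],[0,-2,0,-4.5,0,0,0],[0,-2,0,-4.5,0,0,0],[0,-2,0,-4.5,0,0,0]]]'; python3 -c "
from h import *
s,R=st();print('tool cm',R.T@(np.array([.5757,.2313,.16])-s['tool_pos'])*100)"
```

```text
t: 0.9
tool_pos: [0.498, 0.2714, 0.2242]
orientation: [-1.361, -0.927, 0.939]
force: [0.1, 0.8, 0.3]
opening: 0.0929
t 0.9 p [0.498  0.2714 0.2242] F [0.1 0.8 0.3] op 0.0929
[[0.36, -0.006, -0.933], [0.933, -0.004, 0.36], [-0.006, -1.0, 0.004]] [ 4.090e-01  5.200e-02  1.582e+00 -1.000e-03  1.516e+00 -7.930e-01]
tool cm [-0.90139479  6.38983263 -8.72153221]
```

```bash
python3 -m creep '[[[0,-0.3,1,-3,0,0,0],[0,-0.3,1.5,-3,0,0,0],[0,-0.2,2,-2,0,0,0],[0,-0.1,1.5,-0.7,0,0,0],[0,0,0.4,0,0,0,0],[0,0,0,0,0,0,0],[0,0,0,0,0,0,0],[0,0,0,0,0,0,0]]]'; python3 -c "
from h import *
s,R=st();print('tool cm',R.T@(np.array([.5757,.2313,.063])-s['tool_pos'])*100)
d=shot('wrist');save(d,'w1.png');np.savez('pics/w1.npz',**d)"
```

```text
t: 1.7
tool_pos: [0.5794, 0.2244, 0.1567]
orientation: [-1.363, -0.92, 0.936]
force: [0.1, 0.5, -0.0]
opening: 0.093
t 1.7 p [0.5794 0.2244 0.1567] F [ 0.1  0.5 -0. ] op 0.093
[[0.366, -0.008, -0.93], [0.93, -0.005, 0.367], [-0.008, -1.0, 0.006]] [ 0.288  0.239  1.5   -0.003  1.412 -0.907]
tool cm [0.58049836 9.36872442 0.54296613]
```

View pics/w1.png

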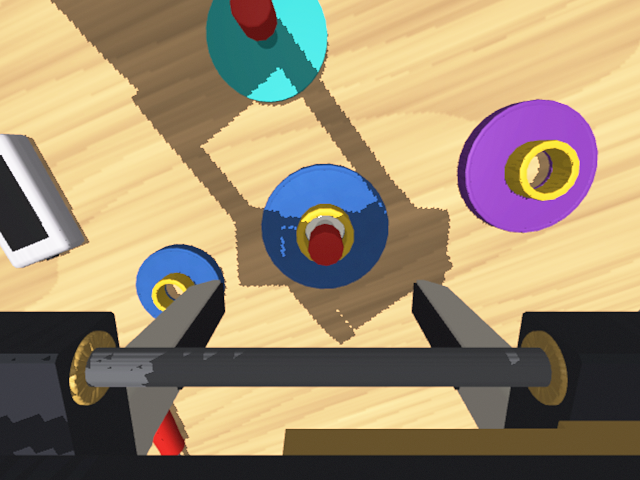

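Wrist view: the knob with its white stem is at (325,245) in the blue cap, so this is the right one, with clear space around it. The teal cover (267,20) and small cap (178,285) are well away.

```bash
python3 - <<'E'
from h import *
d=dict(np.load('pics/w1.npz'));W=world(d);H,S,V=cv2.split(cv2.cvtColor(d['frame'],cv2.COLOR_RGB2HSV))
m=((H<6)|(H>174))&(S>150)&(V>60);m[:200]=0;m[300:]=0
p=W[m];print(len(p),p[:,2].max());t=p[(p[:,2]>p[:,2].max()-.004)]
(cx,cy),r=cv2.minEnclosingCircle(t[:,:2].astype(np.float32));print(cx,cy,r)
m=(H>18)&(H<34)&(S>150)&(W[...,2]>.044)&(W[...,2]<.054);m[:,:230]=0;m[:,420:]=0
t=W[m];t=t[np.hypot(t[:,0]-.576,t[:,1]-.231)<.03];(cx2,cy2),r=cv2.minEnclosingCircle(t[:,:2].astype(np.float32));print('collar',cx2,cy2,r,t[:,2].max())
s,R=st();print(R.T@(np.array([cx,cy,.063])-s['tool_pos'])*100)
E
```

```text
1113 0.3120734564455646
0.5118244886398315 0.25191330909729004 9.999999747378752e-05
collar 0.5727841258049011 0.2311316430568695 0.021560845896601677 0.05119811527954683
t 1.75 p [0.5796 0.2245 0.157 ] F [ 0.7 -0.7 -0.1] op 0.0933
[[0.366, -0.008, -0.93], [0.93, -0.005, 0.366], [-0.007, -1.0, 0.006]] [ 0.289  0.239  1.5   -0.002  1.412 -0.907]
[0.13657929 9.43875785 7.25661236]
```

```bash
python3 - <<'E'
from h import *
d=dict(np.load('pics/w1.npz'));W=world(d);H,S,V=cv2.split(cv2.cvtColor(d['frame'],cv2.COLOR_RGB2HSV))
m=((H<6)|(H>174))&(S>150)&(V>60)&(W[...,2]>.079)&(W[...,2]<.087);m[:200]=0;m[300:]=0
p=W[m];t=p[np.hypot(p[:,0]-.576,p[:,1]-.231)<.02];print(len(t),t.mean(0));(cx,cy),r=cv2.minEnclosingCircle(t[:,:2].astype(np.float32));print(cx,cy,r)
E
```

```text
911 [0.5729432  0.23110265 0.08184348]
0.5733426809310913 0.2309306561946869 0.011556457728147507
```

```bash
python3 -m creep '[[[0,0.2,0,0.4,-0.3,0,-0.4],[0,0.2,0.5,0.4,0,0,0],[0,0,2,0,0,0,0],[0,0,2,0,0,0,0],[0,0,2,0,0,0,0],[0,0,1,0,0,0,0],[0,0,0,0,0,0,0],[0,0,0,0,0,0,0]]]'; python3 -c "
from h import *
s,R=st();print('tool cm',R.T@(np.array([.574,.231,.063])-s['tool_pos'])*100)"
```

```text
t: 2.55
tool_pos: [0.5733, 0.2362, 0.0842]
orientation: [-1.364, -0.939, 0.924]
force: [-0.6, 0.4, 0.0]
opening: 0.093
t 2.55 p [0.5733 0.2362 0.0842] F [-0.6  0.4  0. ] op 0.093
[[0.363, 0.008, -0.932], [0.932, 0.004, 0.363], [0.006, -1.0, -0.006]] [ 3.080e-01  2.850e-01  1.584e+00  1.000e-03  1.263e+00 -8.920e-01]
tool cm [-0.47269271  2.11797418 -0.23697328]
```

```bash
python3 -m creep '[[[0,-0.4,0,-0.2,0.3,0,0.3],[0,0,0,0,0,0,0],[0,0,0.6,0,0,0,0],[0,0,0.6,0,0,0,0],[0,0,0.6,0,0,0,0],[0,0,0.3,0,0,0,0],[0,0,0,0,0,0,0],[0,0,0,0,0,0,0]]]'; python3 -c "
from h import *
s,R=st();print('tool cm',R.T@(np.array([.574,.231,.063])-s['tool_pos'])*100)"
```

```text
t: 3.35
tool_pos: [0.5759, 0.2318, 0.0646]
orientation: [-1.364, -0.936, 0.927]
force: [0.9, 0.9, -1.0]
opening: 0.093
t 3.35 p [0.5759 0.2318 0.0646] F [ 0.9  0.9 -1. ] op 0.093
[[0.363, 0.005, -0.932], [0.932, 0.002, 0.363], [0.004, -1.0, -0.004]] [ 0.3    0.312  1.59   0.     1.234 -0.899]
tool cm [-0.14595054  0.15875586  0.1426643 ]
```

```bash
python3 -m creep '[[[0,-0.1,0.1,0.1,0.1,0,0.1],[1,0,0,0,0,0,0],[1,0,0,0,0,0,0],[1,0,0,0,0,0,0],[1,0,0,0,0,0,0],[1,0,0,0,0,0,0],[1,0,0,0,0,0,0],[1,0,0,0,0,0,0]]]' 30; python3 -c "
from h import *
s,R=st()"
```

```text
t: 4.15
tool_pos: [0.5749, 0.2315, 0.0643]
orientation: [-1.364, -0.935, 0.928]
force: [0.9, -0.1, -0.6]
opening: 0.0413
t 4.15 p [0.5749 0.2315 0.0643] F [ 0.9 -0.1 -0.6] op 0.0413
[[0.363, 0.004, -0.932], [0.932, 0.001, 0.363], [0.002, -1.0, -0.003]] [ 0.3    0.311  1.592 -0.     1.234 -0.899]
```

Fingers are still closing; continue.

```bash
python3 -m creep '[[[1,0,0,0,0,0,0],[1,0,0,0,0,0,0],[1,0,0,0,0,0,0],[1,0,0,0,0,0,0],[1,0,-0.5,0,0,0,0],[1,0,-1,0,0,0,0],[1,0,-1,0,0,0,0],[1,0,-1,0,0,0,0]]]' 30; python3 -c "
from h import *
s,R=st()"
```

```text
t: 4.95
tool_pos: [0.5726, 0.2307, 0.0989]
orientation: [-1.362, -0.93, 0.932]
force: [-0.3, 0.8, -2.1]
opening: 0.0233
t 4.95 p [0.5726 0.2307 0.0989] F [-0.3  0.8 -2.1] op 0.0233
[[0.363, -0.001, -0.932], [0.932, -0.001, 0.363], [-0.001, -1.0, 0.001]] [ 0.3    0.272  1.571 -0.     1.3   -0.899]
```

```bash
python3 -m creep '[[[1,0,-2,0,0,0,0],[1,0,-2.5,0,0,0,0],[1,-1,-2.5,-0.1,0,0,0],[1,-2,-2,-0.2,0,0,0],[1,-3,-0.5,-0.3,0,0,0],[1,-3.5,0,-0.35,0,0,0],[1,-3.5,0,-0.35,0,0,0],[1,-3.5,0,-0.35,0,0,0]]]'; python3 -m creep '[[[1,-3.5,0,-0.35,0,0,0],[1,-3.5,0,-0.35,0,0,0],[1,-3.5,0,-0.35,0,0,0],[1,-3,0,-0.3,0,0,0],[1,-2,0,-0.2,0,0,0],[1,-1,0,-0.1,0,0,0],[1,0,0,0,0,0,0],[1,0,0,0,0,0,0]]]'; python3 -c "
from h import *
s,R=st();print('tool cm',R.T@(np.array([.47,-.138,.18])-s['tool_pos'])*100)"
```

```text
t: 5.75
tool_pos: [0.5298, 0.0709, 0.209]
orientation: [-1.365, -0.946, 0.928]
force: [0.3, -0.0, -3.6]
opening: 0.0235
t: 6.55
tool_pos: [0.4843, -0.0988, 0.2171]
orientation: [-1.375, -0.95, 0.92]
force: [0.5, -0.3, -2.7]
opening: 0.0233
t 6.55 p [ 0.4843 -0.0988  0.2171] F [ 0.5 -0.3 -2.7] op 0.0233
[[0.361, 0.023, -0.932], [0.933, -0.001, 0.361], [0.007, -1.0, -0.021]] [-0.31  -0.176  1.813  0.006  1.483 -1.512]
tool cm [-4.19761629e+00  3.67988503e+00  2.28802274e-03]
```

```bash
python3 -m creep '[[[1,-1,0,0,0.5,0,0.2],[1,-1.5,0.5,0,0.3,0,0.1],[1,-1,0.7,0,0,0,0],[1,-0.5,0.6,0,0,0,0],[1,0,0,0,0,0,0],[1,0,0,0,0,0,0],[1,0,0,0,0,0,0],[1,0,0,0,0,0,0]]]'; python3 - <<'E'
from h import *
s,R=st();print('tool cm',R.T@(np.array([.47,-.138,.18])-s['tool_pos'])*100)
for n in ('top','scene','wrist'):
    d=shot(n);np.savez(f'pics/{n}2.npz',**d)
    if n=='wrist': save(d,'w2.png')
    else:
        cv2.imwrite(f'pics/{n}2c.png',cv2.resize(cv2.cvtColor(d['frame'],cv2.COLOR_RGB2BGR)[(220 if n=='top' else 60):(380 if n=='top' else 280),(270 if n=='top' else 180):(470 if n=='top' else 440)],None,fx=3,fy=3)[:600,:800])
a=cv2.imread('pics/top2c.png');b=cv2.imread('pics/w2.png');a=cv2.resize(a,(400,320));b=cv2.resize(b,(400,300));c=cv2.imread('pics/scene2c.png');c=cv2.resize(c,(400,320))
o=np.zeros((600,800,3),np.uint8);o[:300,:400]=a[:300];o[300:600,:400]=c[:300];o[:300,400:]=b;cv2.imwrite('pics/m2.png',o)
E
```

```text
t: 7.35
tool_pos: [0.4692, -0.1364, 0.1963]
orientation: [-1.362, -0.94, 0.932]
force: [-0.2, -0.3, -3.0]
opening: 0.0235
t 7.35 p [ 0.4692 -0.1364  0.1963] F [-0.2 -0.3 -3. ] op 0.0235
[[0.357, 0.005, -0.934], [0.934, 0.001, 0.357], [0.003, -1.0, -0.004]] [-0.39  -0.162  1.838  0.003  1.461 -1.596]
tool cm [-0.12064212  1.63076525 -0.12797559]
```

View pics/m2.png

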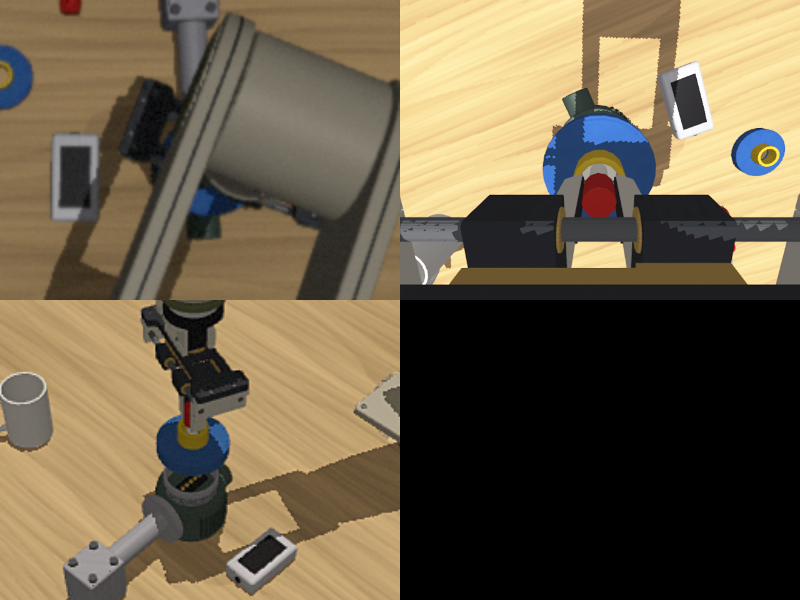

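The montage shows the set held level over the neck: scene view has the cap directly above the steel neck, and the wrist view has the knob between the pads. Next I compare cap and rim in the scene camera.

```bash
python3 - <<'E'
from h import *
T=np.array([.4692,-.1364,.1963]);R=np.array([[0.357,0.005,-0.934],[0.934,0.001,0.357],[0.003,-1.0,-0.004]])
for n in ('wrist','scene'):
    d=dict(np.load(f'pics/{n}2.npz'));W=world(d);H,S,V=cv2.split(cv2.cvtColor(d['frame'],cv2.COLOR_RGB2HSV))
    near=np.hypot(W[...,0]-.47,W[...,1]+.138)<.075
    def c(m,nm):
        p=W[m];(x,y),r=cv2.minEnclosingCircle(p[:,:2].astype(np.float32));print(n,nm,len(p),'circ',round(x,4),round(y,4),round(r,4),p.mean(0).round(4),'pct z',np.percentile(p[:,2],[2,50,98]).round(4))
    red=((H<6)|(H>174))&(S>150)&(V>50)&near; 
    if red.sum()>10: 
        c(red,'red');z=W[...,2];zm=np.percentile(W[red][:,2],95);c(red&(z>zm-.006)&(z<zm+.004),'redtop')
    bl=(H>100)&(H<120)&(S>130)&near;c(bl,'blue');zm=np.percentile(W[bl][:,2],80);c(bl&(abs(W[...,2]-zm)<.005),'plate')
    if n=='scene':
        uv=np.argwhere(bl)[:,::-1];e=cv2.fitEllipse(cv2.convexHull(uv.astype(np.float32)));print('plate ell',e,ray(d,*e[0],.1963-.0643+.0155).round(4))
    z=W[...,2];c((z>.084)&(z<.096)&near,'rim')
E
```

```text
wrist red 3196 circ 0.462 -0.1183 0.0302 [ 0.4649 -0.1351  0.2101] pct z [0.1902 0.2137 0.2152]
wrist redtop 2362 circ 0.4679 -0.1363 0.012 [ 0.4668 -0.1359  0.2138] pct z [0.21   0.214  0.2153]
wrist blue 13337 circ 0.4724 -0.1259 0.0623 [ 0.4489 -0.1286  0.1569] pct z [0.1546 0.1571 0.1585]
wrist plate 13092 circ 0.4674 -0.1356 0.0516 [ 0.4493 -0.1288  0.1571] pct z [0.1557 0.1572 0.1585]<stdin>:7: RuntimeWarning: Mean of empty slice.
  ret = um.true_divide(
Traceback (most recent call last):
IndexError: index -1 is out of bounds for axis 0 with size 0
```

```bash
python3 - <<'E'
from h import *
d=dict(np.load('pics/scene2.npz'));d0=dict(np.load('pics/scene0.npz'));H,S,V=cv2.split(cv2.cvtColor(d['frame'],cv2.COLOR_RGB2HSV))
W=world(d);near=np.hypot(W[...,0]-.47,W[...,1]+.138)<.08
bl=(H>100)&(H<120)&(S>130)&near
p=W[bl];print(np.percentile(p[:,2],[2,50,98]).round(4))
pl=p[abs(p[:,2]-.157)<.005];(x,y),r=cv2.minEnclosingCircle(pl[:,:2].astype(np.float32));print('plate',x,y,r)
ye=(H>18)&(H<34)&(S>150)&near;q=W[ye];print('collar',len(q),q.mean(0),np.percentile(q[:,2],[2,98]))
def lsq(P):
    A=np.c_[2*P[:,:2],np.ones(len(P))];s=np.linalg.lstsq(A,(P[:,:2]**2).sum(1),rcond=None)[0];return s[:2].round(4),np.sqrt(s[2]+s[0]**2+s[1]**2).round(4)
print('skirt fit',lsq(p[p[:,2]<.150]), (p[:,2]<.150).sum())
for nm in('scene','top'):
    D=dict(np.load(f'pics/{nm}0.npz'));w=world(D);z=w[...,2];r=w[(z>.085)&(z<.095)&(np.hypot(w[...,0]-.4705,w[...,1]+.138)<.045)];print(nm,'rim fit',lsq(r))
    h=cv2.cvtColor(D['frame'],cv2.COLOR_RGB2HSV);k=w[(h[...,0]>100)&(h[...,0]<120)&(h[...,1]>130)&(z<.02)&(z>.008)&(np.hypot(w[...,0]-.575,w[...,1]-.231)<.06)]
    print('init skirt',len(k),lsq(k) if len(k)>5 else '')
E
```

```text
[0.1401 0.1561 0.3039]
plate 0.47211018204689026 -0.1339101791381836 0.053437311202287674
collar 331 [ 0.47978359 -0.12868698  0.19467831] [0.07141889 0.30816712]
skirt fit (array([ 0.4772, -0.1279]), np.float64(0.0421)) 166
scene rim fit (array([ 0.4703, -0.1373]), np.float64(0.0389))
init skirt 143 (array([0.5792, 0.2338]), np.float64(0.0468))
top rim fit (array([ 0.4701, -0.138 ]), np.float64(0.0387))
init skirt 16 (array([0.5751, 0.2287]), np.float64(0.0426))
```

```bash
python3 -m creep '[[[1,-0.1,0.5,-0.1,0.2,0,0.1],[1,0,0.8,0,0,0,0],[1,0,0.8,0,0,0,0],[1,0,0.8,0,0,0,0],[1,0,0.4,0,0,0,0],[1,0,0.1,0,0,0,0],[1,0,0,0,0,0,0],[1,0,0,0,0,0,0]]]'; python3 -c "
from h import *
s,R=st();print('tool cm',R.T@(np.array([.47,-.138,.1403])-s['tool_pos'])*100)"
```

```text
t: 8.3
tool_pos: [0.4695, -0.1373, 0.1585]
orientation: [-1.359, -0.936, 0.936]
force: [0.6, -0.2, -3.0]
opening: 0.0235
t 8.3 p [ 0.4695 -0.1373  0.1585] F [ 0.6 -0.2 -3. ] op 0.0235
[[0.357, -0.001, -0.934], [0.934, 0.001, 0.357], [0.001, -1.0, 0.001]] [-3.900e-01 -1.270e-01  1.877e+00  1.000e-03  1.392e+00 -1.596e+00]
tool cm [-0.05123046  1.81774667 -0.07352694]
```

```bash
python3 -m creep '[[[1,0,0.1,-0.1,0,0,0],[1,0,0.15,0,0,0,0],[1,0,0.15,0,0,0,0],[1,0,0.15,0,0,0,0],[1,0,0.15,0,0,0,0],[1,0,0.15,0,0,0,0],[1,0,0.1,0,0,0,0],[1,0,0,0,0,0,0]]]'; python3 -c "
from h import *
s,R=st();print('tool cm',R.T@(np.array([.47,-.138,.1403])-s['tool_pos'])*100)"
```

```text
t: 9.1
tool_pos: [0.4712, -0.1379, 0.1493]
orientation: [-1.36, -0.938, 0.935]
force: [-0.6, 0.2, -2.4]
opening: 0.0237
t 9.1 p [ 0.4712 -0.1379  0.1493] F [-0.6  0.2 -2.4] op 0.0237
[[0.357, 0.001, -0.934], [0.934, 0.0, 0.357], [0.001, -1.0, -0.001]] [-3.900e-01 -1.160e-01  1.884e+00  1.000e-03  1.372e+00 -1.596e+00]
tool cm [-0.04971863  0.89751576  0.11329208]
```

```bash
python3 -m creep '[[[1,0,0.1,0.05,0,0,0],[1,0,0.12,0,0,0,0],[1,0,0.12,0,0,0,0],[1,0,0.12,0,0,0,0],[1,0,0.12,0,0,0,0],[1,0,0.05,0,0,0,0],[1,0,0,0,0,0,0],[1,0,0,0,0,0,0]]]'; python3 -c "
from h import *
s,R=st();print('tool cm',R.T@(np.array([.47,-.138,.1403])-s['tool_pos'])*100)"
```

```text
t: 9.9
tool_pos: [0.4707, -0.1378, 0.1424]
orientation: [-1.36, -0.938, 0.935]
force: [0.4, -0.4, -3.2]
opening: 0.0235
t 9.9 p [ 0.4707 -0.1378  0.1424] F [ 0.4 -0.4 -3.2] op 0.0235
[[0.357, 0.001, -0.934], [0.934, 0.0, 0.357], [0.001, -1.0, -0.001]] [-3.900e-01 -1.110e-01  1.893e+00  1.000e-03  1.359e+00 -1.596e+00]
tool cm [-0.04949593  0.21228095  0.05977205]
```

```bash
python3 -m creep '[[[1,0,0.05,0,0,0,0],[1,0,0.05,0,0,0,0],[1,0,0.05,0,0,0,0],[1,0,0.04,0,0,0,0],[1,0,0.02,0,0,0,0],[1,0,0,0,0,0,0],[1,0,0,0,0,0,0],[1,0,0,0,0,0,0]]]'; python3 -c "
from h import *
s,R=st();print('tool cm',R.T@(np.array([.47,-.138,.1403])-s['tool_pos'])*100)"
```

```text
t: 10.7
tool_pos: [0.4708, -0.1379, 0.1404]
orientation: [-1.361, -0.938, 0.935]
force: [0.7, -0.2, -3.1]
opening: 0.0233
t 10.7 p [ 0.4708 -0.1379  0.1404] F [ 0.7 -0.2 -3.1] op 0.0233
[[0.357, 0.002, -0.934], [0.934, 0.0, 0.357], [0.001, -1.0, -0.001]] [-3.900e-01 -1.090e-01  1.895e+00  1.000e-03  1.354e+00 -1.596e+00]
tool cm [-0.04360023  0.00561884  0.07259385]
```

Not yet in contact; keep going in small steps until the weight comes off.

```bash
python3 -m creep '[[[1,0,0.03,0,0,0,0],[1,0,0.03,0,0,0,0],[1,0,0.03,0,0,0,0],[1,0,0,0,0,0,0],[1,0,0,0,0,0,0],[1,0,0,0,0,0,0],[1,0,0,0,0,0,0],[1,0,0,0,0,0,0]]]'; python3 -c "
from h import *
s,R=st()"
```

```text
t: 11.5
tool_pos: [0.471, -0.1379, 0.1403]
orientation: [-1.361, -0.938, 0.935]
force: [-1.7, 0.1, -0.0]
opening: 0.0238
t 11.5 p [ 0.471  -0.1379  0.1403] F [-1.7  0.1 -0. ] op 0.0238
[[0.357, 0.002, -0.934], [0.934, -0.0, 0.357], [0.001, -1.0, -0.002]] [-3.900e-01 -1.090e-01  1.895e+00  1.000e-03  1.354e+00 -1.596e+00]
```

```bash
python3 -m creep '[[[0,0,0,0,0,0,0],[0,0,0,0,0,0,0],[0,0,0,0,0,0,0],[0,0,0,0,0,0,0],[0,0,0,0,0,0,0],[0,0,0,0,0,0,0],[0,0,0,0,0,0,0],[0,0,0,0,0,0,0]]]'; python3 - <<'E'
from h import *
s,R=st()
for n in ('scene','wrist'):
    d=shot(n);np.savez(f'pics/{n}3.npz',**d);save(d,n+'3.png')
a=cv2.imread('pics/scene3.png')[90:240,220:420];b=cv2.imread('pics/wrist3.png')
o=np.zeros((300,800,3),np.uint8);o[:,:400]=cv2.resize(a,(400,300));o[:,400:]=cv2.resize(b,(400,300));cv2.imwrite('pics/m3.png',o)
T=s['tool_pos'];W=world(d);H,S,V=cv2.split(cv2.cvtColor(d['frame'],cv2.COLOR_RGB2HSV));z=W[...,2];near=np.hypot(W[...,0]-.47,W[...,1]+.138)<.06
def c(m,nm):
    p=W[m&near]
    if len(p)<5: print(nm,len(p));return
    (x,y),r=cv2.minEnclosingCircle(p[:,:2].astype(np.float32));print(nm,len(p),round(x,4),round(y,4),round(r,4),'medz',np.median(p[:,2]).round(4))
    return x,y
c(((H<6)|(H>174))&(S>150)&(z>.152)&(z<.164),'knobtop');c((H>18)&(H<34)&(S>130)&(z>.121)&(z<.13),'collartop')
c((H>100)&(H<120)&(S>130)&(z>.097)&(z<.106),'plate')
E
```

```text
t: 12.3
tool_pos: [0.4721, -0.1383, 0.1411]
orientation: [-1.364, -0.94, 0.934]
force: [-0.3, -0.0, 0.9]
opening: 0.0824
t 12.3 p [ 0.4721 -0.1383  0.1411] F [-0.3 -0.   0.9] op 0.0824
[[0.357, 0.005, -0.934], [0.934, -0.001, 0.357], [0.001, -1.0, -0.005]] [-3.900e-01 -1.090e-01  1.894e+00  1.000e-03  1.352e+00 -1.596e+00]
knobtop 2354 0.4693 -0.1379 0.012 medz 0.1577
collartop 1878 0.4684 -0.1369 0.0218 medz 0.1246
plate 16641 0.4689 -0.137 0.0517 medz 0.1009
```

View pics/m3.png

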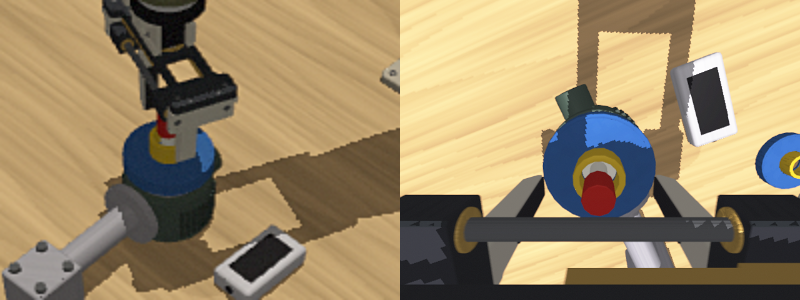

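Montage: the cap skirt surrounds the neck, the knob stands clear and the fingers are open. Heights of knob top, collar and plate (157.7, 124.6, 100.9 mm) all match the fully home values. Now down to the collar.

```bash
python3 -m creep '[[[0,0,0,0.2,0.2,0,0],[0,0,0.3,0,0,0,0],[0,0,0.5,0,0,0,0],[0,0,0.5,0,0,0,0],[0,0,0.5,0,0,0,0],[0,0,0.3,0,0,0,0],[0,0,0,0,0,0,0],[0,0,0,0,0,0,0]]]'; python3 -c "
from h import *
s,R=st();print('tool cm',R.T@(np.array([.4692,-.1372,.1145])-s['tool_pos'])*100)"
```

```text
t: 13.2
tool_pos: [0.4695, -0.1373, 0.1172]
orientation: [-1.359, -0.937, 0.936]
force: [-0.9, 0.1, -0.5]
opening: 0.093
t 13.2 p [ 0.4695 -0.1373  0.1172] F [-0.9  0.1 -0.5] op 0.093
[[0.357, -0.0, -0.934], [0.934, 0.001, 0.357], [0.001, -1.0, 0.001]] [-3.900e-01 -8.700e-02  1.919e+00  1.000e-03  1.311e+00 -1.596e+00]
tool cm [-0.00330168  0.27366456  0.03441605]
```

```bash
python3 -m creep '[[[0,0,0.15,0,0,0,0],[0.2,0,0.1,0,0,0,0],[1,0,0,0,0,0,0],[1,0,0,0,0,0,0],[1,0,0,0,0,0,0],[1,0,0,0,0,0,0],[1,0,0,0,0,0,0],[1,0,0,0,0,0,0]]]' 25;  python3 -m creep '[[[1,0,0,0,0,0,0],[1,0,0,0,0,0,0],[1,0,0,0,0,0,0],[1,0,0,0,0,0,0],[1,0,0,0,0,0,0],[1,0,0,0,0,0,0],[1,0,0,0,0,0,0],[1,0,0,0,0,0,0]]]'; python3 -c "
from h import *
s,R=st()"
```

```text
t: 14.0
tool_pos: [0.4701, -0.1375, 0.1154]
orientation: [-1.36, -0.937, 0.935]
force: [-0.0, -0.4, -1.4]
opening: 0.0438
t: 14.8
tool_pos: [0.4701, -0.1375, 0.1154]
orientation: [-1.36, -0.937, 0.936]
force: [-0.5, 0.7, 0.3]
opening: 0.0441
t 14.8 p [ 0.4701 -0.1375  0.1154] F [-0.5  0.7  0.3] op 0.0441
[[0.357, 0.001, -0.934], [0.934, 0.0, 0.357], [0.001, -1.0, -0.001]] [-3.900e-01 -8.500e-02  1.920e+00  1.000e-03  1.306e+00 -1.596e+00]
```

Opening 44 mm equals the collar diameter. Lifting straight up.

```bash
python3 -m creep '[[[1,0,-0.2,0,0,0,0],[1,0,-0.3,0,0,0,0],[1,0,-0.3,0,0,0,0],[1,0,-0.3,0,0,0,0],[1,0,-0.3,0,0,0,0],[1,0,-0.2,0,0,0,0],[1,0,0,0,0,0,0],[1,0,0,0,0,0,0]]]'; python3 -c "
from h import *
s,R=st();print('tool cm',R.T@(np.array([.47,-.1376,.226])-s['tool_pos'])*100)"
```

```text
t: 15.6
tool_pos: [0.4697, -0.1374, 0.1325]
orientation: [-1.36, -0.937, 0.936]
force: [-0.3, 0.2, -0.7]
opening: 0.0436
t 15.6 p [ 0.4697 -0.1374  0.1325] F [-0.3  0.2 -0.7] op 0.0436
[[0.357, 0.0, -0.934], [0.934, 0.001, 0.357], [0.001, -1.0, -0.0]] [-3.900e-01 -1.030e-01  1.904e+00  1.000e-03  1.341e+00 -1.596e+00]
tool cm [-3.09671415e-03 -9.34797519e+00 -3.71967406e-02]
```

```bash
python3 -m creep '[[[1,0,-0.3,0,0,0,0],[1,0,-0.6,0,0,0,0],[1,0,-0.8,0,0,0,0],[1,0,-0.8,0,0,0,0],[1,0,-0.8,0,0,0,0],[1,0,-0.6,0,0,0,0],[1,0,-0.2,0,0,0,0],[1,0,0,0,0,0,0]]]'; python3 - <<'E'
from h import *
s,R=st();print('tool cm',R.T@(np.array([.47,-.1376,.226])-s['tool_pos'])*100)
d=shot('scene');f=d['frame'][70:250,200:440];cv2.imwrite('pics/s4.png',cv2.resize(cv2.cvtColor(f,cv2.COLOR_RGB2BGR),(720,540)))
E
```

```text
t: 16.4
tool_pos: [0.4702, -0.1376, 0.1782]
orientation: [-1.361, -0.938, 0.935]
force: [0.2, 0.1, -0.5]
opening: 0.0437
t 16.4 p [ 0.4702 -0.1376  0.1782] F [ 0.2  0.1 -0.5] op 0.0437
[[0.357, 0.002, -0.934], [0.934, 0.0, 0.357], [0.001, -1.0, -0.002]] [-3.900e-01 -1.430e-01  1.855e+00  1.000e-03  1.428e+00 -1.596e+00]
tool cm [-2.73229114e-03 -4.77760850e+00  6.05255191e-03]
```

View pics/s4.png

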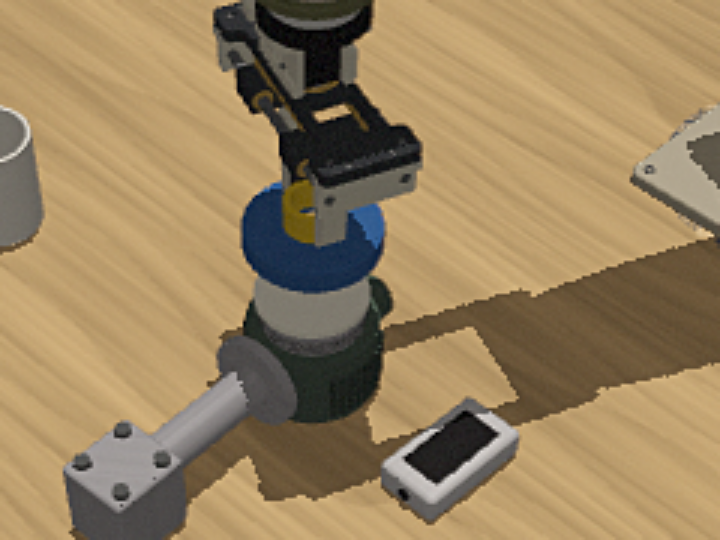

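The cap is up level and the white cover stays on the neck. Raising the rest of the way.

```bash
python3 -m creep '[[[1,0,-0.4,0,0,0,0],[1,0,-0.8,0,0,0,0],[1,0,-1,0,0,0,0],[1,0,-1,0,0,0,0],[1,0,-0.8,0,0,0,0],[1,0,-0.5,0,0,0,0],[1,0,-0.2,0,0,0,0],[1,0,0,0,0,0,0]]]'; python3 -m creep '[[[1,0,0,0,0,0,0],[1,0,0,0,0,0,0],[1,0,0,0,0,0,0],[1,0,0,0,0,0,0],[1,0,0,0,0,0,0],[1,0,0,0,0,0,0],[1,0,0,0,0,0,0],[1,0,0,0,0,0,0]]]';python3 - <<'E'
from h import *
s,R=st()
d=shot('scene');f=d['frame'][50:230,200:440];cv2.imwrite('pics/s5.png',cv2.resize(cv2.cvtColor(f,cv2.COLOR_RGB2BGR),(720,540)))
w=shot('wrist')
for nm,D in(('scene',d),('wrist',w)):
    W=world(D);H,S,V=cv2.split(cv2.cvtColor(D['frame'],cv2.COLOR_RGB2HSV));near=np.hypot(W[...,0]-.47,W[...,1]+.138)<.065;z=W[...,2]
    for k,m in(('blue',(H>100)&(H<120)&(S>130)&(z<.24)),('white',(S<50)&(V>90)&(z<.12)&(z>.08)),('red',((H<6)|(H>174))&(S>150)&(z<.2))):
        p=W[m&near]
        if len(p)>9:
            (x,y),r=cv2.minEnclosingCircle(p[:,:2].astype(np.float32));print(nm,k,len(p),'z',np.percentile(p[:,2],[2,50,98]).round(4),'circ',round(x,4),round(y,4),round(r,4))
E
```

```text
t: 17.25
tool_pos: [0.47, -0.1375, 0.2293]
orientation: [-1.361, -0.938, 0.935]
force: [-1.0, 0.9, -1.5]
opening: 0.044
t: 18.05
tool_pos: [0.4691, -0.1372, 0.2274]
orientation: [-1.358, -0.936, 0.936]
force: [-0.9, 0.0, -1.2]
opening: 0.0439
t 18.05 p [ 0.4691 -0.1372  0.2274] F [-0.9  0.  -1.2] op 0.0439
[[0.357, -0.001, -0.934], [0.934, 0.001, 0.357], [0.001, -1.0, 0.002]] [-3.900e-01 -1.720e-01  1.791e+00  1.000e-03  1.525e+00 -1.596e+00]
scene blue 1010 z [0.1969 0.2119 0.2154] circ 0.4729 -0.1367 0.0546
scene white 847 z [0.0898 0.0957 0.1131] circ 0.4779 -0.1379 0.0524
scene red 77 z [0.1303 0.143  0.155 ] circ 0.4755 -0.1333 0.0104
wrist blue 14238 z [0.2081 0.213  0.2143] circ 0.4675 -0.1371 0.0515
wrist white 448 z [0.0804 0.0952 0.0972] circ 0.4804 -0.1392 0.0546
```

View pics/s5.png

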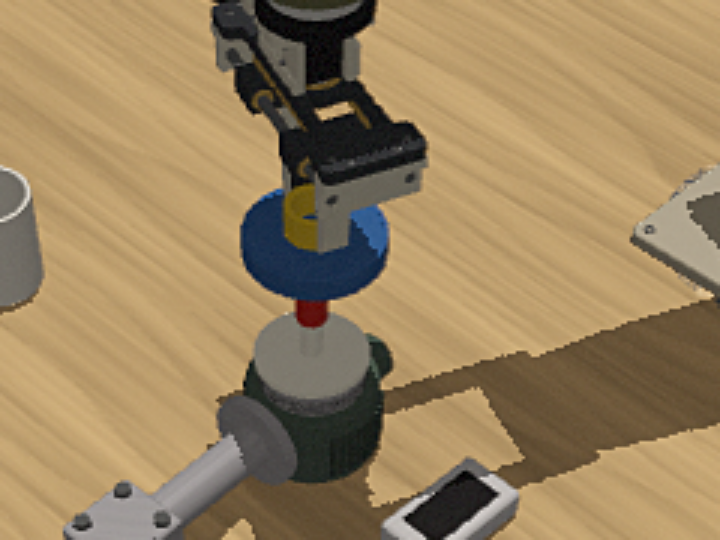

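The cap is held level. Its plate is at 213 mm, so the lower edge is about 194 mm, 36 mm above the knob top. The cover's disc is at 95.7 mm against 96 expected, so it is still home. Handing in.

```bash
python3 -c "
from h import *
robot.close_job();st()"
```

```text
the job is handed in; nothing more can be done
the job is handed in; nothing more can be done
```

The job is done and handed in at about 18 s of the 64 s allowed; no verdict was reported. I lifted the nested set by the red knob, lowered it onto the neck in small steps until the wrist force showed its weight was off, and let go. I then took the cap by its yellow collar, with the opening reading 44 mm, and lifted it straight up.

- **Seating:** after letting go, the knob top was at 157.7 mm, the collar top at 124.6 mm and the plate at 100.9 mm. These are within 0.5 mm of the nominal home heights (158, 125 and 101 mm).
- **Final hold:** the cap's lower edge is at about 194 mm, 36 mm above the knob top. The gripper is level to about 0.1 degrees and opening is 43.9 mm. The cover's disc is at 95.7 mm, against 96 mm expected.
- **Disagreements:** the wrist and top cameras differed by 2 to 3 mm on the knob's x position, which is about the calibration error. The last fits of the cover's centre were not usable because it was partly hidden, so its centring rests on the free insertion and the heights. The bystanders were not measured again at the end. The modem is in the last views, and nothing showed contact with any of them.

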